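# Switch off the red channel and pop its shield box ajar

## Robot

A 6-joint arm with a two-finger parallel gripper is mounted at the origin on the work surface. World frame = base frame: x ahead of the robot, y to its left, z up, the work surface at z = 0. Lengths are in m, angles in rad, forces in N, time in s.
With the tool pointing down it reaches from about 0.325 to 1 m from the base axis. Payload 5.1 kg.
Tool frame: the origin (TCP) lies between the finger pads; the fingertips stand 25 mm ahead of it and the grasp point (between the pads) lies 6 mm ahead of it; z points along the fingers, y is the line along which they close (so a half turn about z gives the same grasp; the last joint's range is limited). The gripper opens to 85 mm and grips with 20 to 120 N. Pads are 22 mm wide; open, the fingers measure 114 mm over their backs; the gripper's body (76 mm by 85 mm) begins 54 mm behind the grasp point. The pads swing forward as they close: fully open they stand 13 mm farther back than shut.
Start: joints at [-1.43, 0.124, 1.65, -0, 1.367, -0.083], TCP at [0.144, -0.634, 0.256] pointing down, gripper open.
Joint ranges: [-2.61, 2.61], [-1.02, 2.33], [0.03, 2.71], [-1.35, 4.49], [0.32, 2.68], [-2.91, 2.91]. Speed limits (rad/s): [2.57, 2.57, 3.14, 3.14, 3.14, 3.14].

## Interface

Orientations are given as a unit quaternion [w, x, y, z].
In Python, from station import manip gives the robot as it stands. The module is installed in compiled form; this text tells all that it offers.
- The arm moves only by the tool servo_tool, never from a script. Its argument "steps" is a list of rows, each an object of numbers: "claw": the closure, from -1 (fully open) to 1 (shut), so that 0 is half open; "tx", "ty", "tz": the shift along the tool's x, y, z in cm; "ax", "ay", "az": the turn, a rotation vector about the tool's x, y, z in rad. A call has exactly 10 rows; each row shifts and turns the commanded pose from where the row before left it, along the tool's axes as they then stand; what a row does not reach is not made up. A row lasts 1/10 s, in which the tool goes at most 50 mm and 8.59 degrees, less where a joint would pass 70% of its speed; a pose out of reach is approached as far as the arm can. A call with a gripper value outside its range is refused whole. The fingers move at their own pace and stop on an object; "grip_force" is the grip in N (left out, the last holds). Time passes only in rows, so rows that do not move let the fingers close, or fill a call up. It gives the time, the measured TCP pose, the force, the opening and the grip force at its end, in the units of the state.
- manip.get_obs(): the state, without advancing time (a new reading comes with each control period).
- manip.snapshot(name): name is "scene" or "top" or "wrist"; returns the picture (420x560x3 uint8, red, green, blue); there is no depth.
- manip.get_calibration(name): a dict with "fx", "fy", "cx", "cy" (pixels), "position" and "orientation" of the camera in the world. Camera axes: x right, y up, looking along -z (the intrinsics and any distortion apply to the point x, -y, -z); pixel columns grow to the right and rows downward; lengths in m; the calibration is good to about 2 mm. A picture is of the moment at which its call begins: read the wrist's pose just before it. get_calibration takes no time and is no camera call; for the wrist camera it gives the pose at the moment of the call.
- manip.hand_in(): hands the job in; it is judged then, once.
The state is a dict: "time": time; "qpos": joint angles; "joint_vel": joint speeds; "joint_efforts": joint torques, N m; "tcp_pos": TCP position; "eef_rot": TCP orientation; "wrist_force": force on the tool from outside, world axes, zero at the start; "moment": the same for the moment, N m; "gripper_width": finger opening in m; "grasp_force": force on a finger pad.
Only numpy, scipy, OpenCV 4.12 (cv2) and the standard library are available. Lean on these libraries where they do the work, as an engineer would, in place of code of your own. Each camera call takes 0.05 s, during which the arm holds its last target. There are 200 camera calls.

## Task

Switch off the red channel by pressing the raised end of the red rocker right down, and only then press the red stripe on the lid of the red-marked shield box until its touch catch lets go, and let the lid spring up ajar by itself. Just press with the fingertips: grasp, lift or drag nothing, and do not pull the lid any further open. Leave the blue switch on, the blue box shut and everything else where it is.

Things in the scene. Friction and masses are not known exactly. Their poses are not given: they have to be found in the camera images.
- box_red: red-marked shield box: aluminium, 150 (x) by 160 (y) by 84 mm, fixed to the bench, with a grey overlay lid, top 98 mm above the bench. Origin: centre of the underside, z up. Its -x side, roughly towards the robot, is the lid's free edge (5 mm overhang), with a red bar on the front face. Hinge line along y at x = +75, z = 95 mm.
- lid_red (a joint): red box's lid, a 155 x 166 x 6 mm plate; angle in rad: 0 to 0.02 shut on its catch, positive opens (edge nearer the robot rises), negative pressed in (stop at -0.05). About 4 N on the stripe presses it in; the catch lets go at about -0.022 (3 mm down at the stripe). As the finger then withdraws, a spring lifts the lid to about 0.3 (ajar) and holds it there.
- lid_red_press (a point): Middle of the red stripe (36 by 150 mm) along the free edge of that lid, on its top surface, 25 mm in from the edge: where to press straight down. It moves with the lid; 130 mm from the hinge.
- box_blue: blue-marked shield box: aluminium, 150 (x) by 160 (y) by 84 mm, fixed to the bench, with a grey overlay lid, top 98 mm above the bench. Origin: centre of the underside, z up. Its -x side, roughly towards the robot, is the lid's free edge (5 mm overhang), with a blue bar on the front face. Hinge line along y at x = +75, z = 95 mm.
- lid_blue (a joint): blue box's lid, a 155 x 166 x 6 mm plate; angle in rad: 0 to 0.02 shut on its catch, positive opens (edge nearer the robot rises), negative pressed in (stop at -0.05). About 4 N on the stripe presses it in; the catch lets go at about -0.022 (3 mm down at the stripe). As the finger then withdraws, a spring lifts the lid to about 0.3 (ajar) and holds it there.
- lid_blue_press (a point): Middle of the blue stripe (36 by 150 mm) along the free edge of that lid, on its top surface, 25 mm in from the edge: where to press straight down. It moves with the lid; 130 mm from the hinge.
- switch_red: Loose black switch box of the red channel, 90 (x) by 60 (y) by 26 mm, 0.45 kg, standing on the bench, a red rocker paddle on top. Origin: centre of the underside; x runs along the box from the raised end of the rocker (-x, nearer the robot) to the lowered end (+x). This one is to be switched off.
- rocker_red (a joint): The red rocker paddle (52 mm along x by 34 mm wide, a shallow V, pivot 36 mm above the bench at the middle of the switch box), angle in rad: 0 is on (-x end raised, its edge about 50 mm above the bench), 0.4 is off (-x end pressed fully down, about 10 mm lower). It stays where it is left; about 2 to 3 N on the raised end tips it.
- rocker_red_press (a point): Point on the top face of the raised (-x) half of the red rocker, about 19 mm from its pivot: where to press straight down. It moves with the rocker (about 7 mm down from on to off).
- switch_blue: Loose black switch box of the blue channel, 90 (x) by 60 (y) by 26 mm, 0.45 kg, standing on the bench, a blue rocker paddle on top. Origin: centre of the underside; x runs along the box from the raised end of the rocker (-x, nearer the robot) to the lowered end (+x). This one is to stay on.
- rocker_blue (a joint): The blue rocker paddle (52 mm along x by 34 mm wide, a shallow V, pivot 36 mm above the bench at the middle of the switch box), angle in rad: 0 is on (-x end raised, its edge about 50 mm above the bench), 0.4 is off (-x end pressed fully down, about 10 mm lower). It stays where it is left; about 2 to 3 N on the raised end tips it.
- rocker_blue_press (a point): Point on the top face of the raised (-x) half of the blue rocker, about 19 mm from its pivot: where to press straight down. It moves with the rocker (about 7 mm down from on to off).
- probe: Bystander, loose, not to be disturbed: black field probe, lying, 165 mm long in x, 30 mm wide, 18 mm high. Origin: centre of the underside.
- holder: Bystander, loose, not to be disturbed: black cable holder, foot 75 by 55 mm with two posts, 65 mm high. Origin: centre of the underside.
- ferrite: Bystander, loose, not to be disturbed: dark ring, 38 mm across, 18 mm high. Origin: centre of the underside.
- attenuator: Bystander, loose, not to be disturbed: brass attenuator standing upright, 26 mm across, 59 mm high. Origin: centre of the underside.
- driver: Bystander, loose, not to be disturbed: screwdriver with yellow handle, lying along its x. Origin: centre of the underside.
- swabs: Bystander, loose, not to be disturbed: small jar, 56 mm across, 75 mm high. Origin: centre of the underside.

How it is judged:
On the way, in this order (a step that is already met when the one before it is completed fails the run):
1. the red rocker is pressed over to off (value of joint rocker_red above 0.32 rad), for 0.1 s.
2. a finger presses the red lid inward (value of joint lid_red below -0.015 rad and contact force between the fingers and box_red above 0.5 N), for 0.05 s.
3. the red lid has sprung ajar (value of joint lid_red above 0.2 rad), for 0.2 s.
At the end, for the whole second after the job is handed in: The red rocker is off (above 0.32 rad), the red lid stands ajar at 0.2 to 0.5 rad and at rest, the blue rocker is still on (below 0.1 rad) and the blue lid shut (below 0.05 rad) (value of joint rocker_red above 0.32 rad and value of joint rocker_blue below 0.1 rad and value of joint lid_red between 0.2 and 0.5 rad and velocity of joint lid_red between -0.1 and 0.1 rad/s and value of joint lid_blue below 0.05 rad); the robot touches nothing.
It fails at once if the red box opens while its channel is still on (value of joint lid_red above 0.06 rad and value of joint rocker_red below 0.3 rad).
It fails at once if the red lid is pulled or thrown wide open (value of joint lid_red above 0.6 rad).
It fails at once if the blue box is opened or the blue switch operated (value of joint lid_blue above 0.06 rad or value of joint rocker_blue above 0.15 rad).
It fails at once if a switch box is lifted, tipped or dragged more than 20 mm (distance of any of switch_red, switch_blue from where it was at the start of the episode above 0.02 m or height (world z) of any of switch_red, switch_blue above 0.01 m or angle between any of switch_red, switch_blue's own z axis and vertical above 0.2 rad).
It fails at once if a bystander is lifted (10 mm) or shifted more than 25 mm (distance of any of probe, holder, ferrite, attenuator, driver, swabs from where it was at the start of the episode above 0.025 m or height (world z) of any of probe, holder, ferrite, attenuator, driver, swabs above 0.01 m).
It also fails if it takes over 58 s, if anything falls off the work surface, if the arm or the gripper's body presses on something with over 40 N, if the wrist force passes 120 N, or if a joint passes its speed limit or range.

## Working session

There is one attempt and no reset: what is moved stays moved. The work goes in short steps, Python scripts to look and compute and a tool call to move; the robot and the scene stay as the last step left them, time stands still between calls to the robot, and variables do not carry over. Pictures are saved under pics/ and viewed, at most 10 in all, crops included, and the job is handed in when it is done.

Besides the shell and the picture viewer there is one more tool, called after "Emit:" as name(argument=value, ...), one argument or row to a line, values as JSON. servo_tool: Moves the arm, as the interface text tells. Its arguments: {"type":"object","properties":{"steps":{"type":"array"},"grip_force":{"type":"number"}},"required":["steps"]}

```bash
mkdir -p pics
python3 - <<'E'
from station import manip
import cv2
o=manip.get_obs();print(o)
for n in("scene","top"):
    c=manip.get_calibration(n);print(n,c)
    cv2.imwrite(f"pics/{n}0.png",manip.snapshot(n)[:,:,::-1])
E
```

```text
{'time': 0.0, 'qpos': array([-1.42961635e+00,  1.24522080e-01,  1.65169358e+00,  1.52341811e-05,
        1.36751176e+00, -8.25825942e-02]), 'joint_vel': array([-0.00124599, -0.00038385, -0.00031053,  0.00012735, -0.00140579,
       -0.00088103]), 'joint_efforts': array([ 1.19191318e-03, -4.23609567e+01, -3.65451014e+01, -2.35378848e-04,
        6.97159427e-03, -3.12318150e-05]), 'tcp_pos': array([ 0.14414095, -0.63323278,  0.25503041]), 'eef_rot': array([-1.06714163e-03,  9.93747421e-01,  1.11646420e-01, -2.38130000e-05]), 'wrist_force': array([-0.97248008, -0.37119387, -0.65510172]), 'moment': array([-0.04613719, -0.00392343,  0.04043079]), 'grasp_force': 0.0, 'gripper_width': 0.08548198105693508}
scene {'fx': 382.20043053267415, 'fy': 382.20043053267415, 'cx': 286.1243237494032, 'cy': 201.4356540910342, 'position': array([0.95411742, 0.36292728, 0.98701986]), 'orientation': array([0.38847357, 0.11208547, 0.25240258, 0.87910072])}
top {'fx': 473.1193223343142, 'fy': 473.1193223343142, 'cx': 282.4868983865816, 'cy': 213.1743966602946, 'position': array([ 0.31528138, -0.01054551,  1.25512686]), 'orientation': array([-0.69846462, -0.07136895,  0.07305757,  0.70831931])}
```

View pics/top0.png

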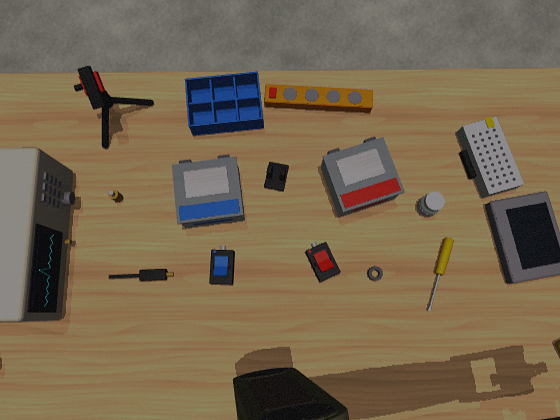

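View pics/scene0.png

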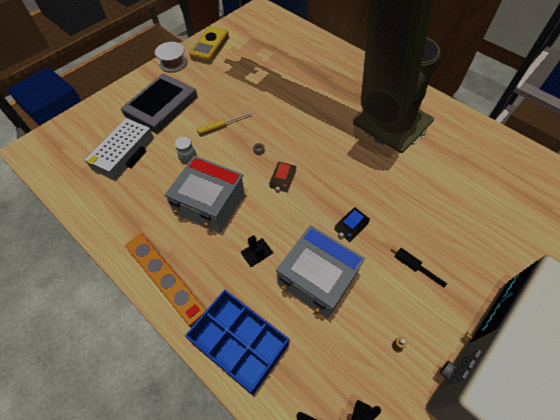

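The top view shows the red stripe at about (370,193), the red rocker at about (322,260), the blue stripe at (209,210) and the blue rocker at (221,265). The scene view has the red stripe at about (215,171) and the red rocker at about (284,171). The space around each red target is clear.

```bash
cat > h.py <<'E'
import numpy as np,cv2
from scipy.spatial.transform import Rotation as R
def rot(q): return R.from_quat(np.r_[q[1:],q[0]])
def cast(c,uv,z):
    uv=np.atleast_2d(uv).astype(float)
    d=np.c_[(uv[:,0]-c['cx'])/c['fx'],-(uv[:,1]-c['cy'])/c['fy'],-np.ones(len(uv))]
    d=rot(c['orientation']).apply(d);p=c['position']
    return p+d*((z-p[2])/d[:,2])[:,None]
def reds(im,blue=False):
    im=im.astype(int);a,b=(2,0) if blue else (0,2)
    m=((im[...,a]>90)&(im[...,a]>2*im[...,b])&(im[...,a]>2*im[...,1])).astype(np.uint8)
    return cv2.findContours(m,0,cv2.CHAIN_APPROX_NONE)[0]
E
python3 - <<'E'
from h import *
from station import manip
np.set_printoptions(precision=4,suppress=True)
for n,boxes in(("top",[(370,193,.098),(322,260,.043)]),("scene",[(215,171,.098),(284,171,.043)])):
    im=cv2.imread(f"pics/{n}0.png")[:,:,::-1];c=manip.get_calibration(n)
    for u,v,z in boxes:
        k=[q for q in reds(im) if cv2.pointPolygonTest(q,(u,v),True)>-6 and len(q)>10]
        q=max(k,key=cv2.contourArea)
        P=cast(c,q[:,0],z)[:,:2]
        r=cv2.minAreaRect((P*1000).astype(np.float32));print(n,z,r);print(cv2.boxPoints(r))
E
```

```text
top 0.098 ((605.9285888671875, -237.06393432617188), (35.70316696166992, 149.63006591796875), 17.450191497802734)
[[ 566.4633 -171.0453]
 [ 611.3339 -313.7891]
 [ 645.3939 -303.0826]
 [ 600.5233 -160.3388]]
top 0.043 ((443.0497741699219, -117.85110473632812), (50.15889358520508, 33.41059112548828), 25.07844352722168)
[[ 413.2539 -113.3508]
 [ 427.4153 -143.6117]
 [ 472.8456 -122.3514]
 [ 458.6843  -92.0905]]
scene 0.098 ((604.769287109375, -238.61241149902344), (36.617088317871094, 149.3839569091797), 17.522329330444336)
[[ 564.8221 -172.8985]
 [ 609.7983 -315.351 ]
 [ 644.7164 -304.3264]
 [ 599.7402 -161.8739]]
scene 0.043 ((441.7167663574219, -117.59931182861328), (57.49578857421875, 35.60274887084961), 28.011281967163086)
[[ 407.9762 -115.3846]
 [ 424.6969 -146.8167]
 [ 475.4573 -119.814 ]
 [ 458.7367  -88.382 ]]
```

Emit:
servo_tool(
  steps=[
    {"claw": 1, "tx": 1.5, "ty": -1.7},
    {"claw": 1, "tx": 2.7, "ty": -3.0},
    {"claw": 1, "tx": 2.7, "ty": -3.0},
    {"claw": 1, "tx": 2.7, "ty": -3.0},
    {"claw": 1, "tx": 2.7, "ty": -3.0},
    {"claw": 1, "tx": 2.7, "ty": -3.0},
    {"claw": 1, "tx": 2.7, "ty": -3.0},
    {"claw": 1, "tx": 2.7, "ty": -3.0},
    {"claw": 1, "tx": 2.7, "ty": -3.0},
    {"claw": 1, "tx": 2.7, "ty": -3.0},
  ],
)

```text
schema error: expected keys claw, tx, ty, tz, ax, ay, az
```

Emit:
servo_tool(
  steps=[
    {"claw": 1, "tx": 1.5, "ty": -1.7, "tz": 0, "ax": 0, "ay": 0, "az": 0},
    {"claw": 1, "tx": 2.7, "ty": -3, "tz": 0, "ax": 0, "ay": 0, "az": 0},
    {"claw": 1, "tx": 2.7, "ty": -3, "tz": 0, "ax": 0, "ay": 0, "az": 0},
    {"claw": 1, "tx": 2.7, "ty": -3, "tz": 0, "ax": 0, "ay": 0, "az": 0},
    {"claw": 1, "tx": 2.7, "ty": -3, "tz": 0, "ax": 0, "ay": 0, "az": 0},
    {"claw": 1, "tx": 2.7, "ty": -3, "tz": 0, "ax": 0, "ay": 0, "az": 0},
    {"claw": 1, "tx": 2.7, "ty": -3, "tz": 0, "ax": 0, "ay": 0, "az": 0},
    {"claw": 1, "tx": 2.7, "ty": -3, "tz": 0, "ax": 0, "ay": 0, "az": 0},
    {"claw": 1, "tx": 2.7, "ty": -3, "tz": 0, "ax": 0, "ay": 0, "az": 0},
    {"claw": 1, "tx": 2.7, "ty": -3, "tz": 0, "ax": 0, "ay": 0, "az": 0},
  ],
)

```text
time: 1.1
tcp_pos: [0.3324, -0.295, 0.2559]
eef_rot: [-0.0, 0.994, 0.111, -0.0]
wrist_force: [0.1, 0.1, 0.8]
gripper_width: 0.0001
grasp_force: 0.0
```

Emit:
servo_tool(
  steps=[
    {"claw": 1, "tx": 3.2, "ty": -3.6, "tz": 0, "ax": 0, "ay": 0, "az": 0},
    {"claw": 1, "tx": 3.2, "ty": -3.6, "tz": 0, "ax": 0, "ay": 0, "az": 0},
    {"claw": 1, "tx": 3.2, "ty": -3.6, "tz": 0, "ax": 0, "ay": 0, "az": 0},
    {"claw": 1, "tx": 3.2, "ty": -3.6, "tz": 0, "ax": 0, "ay": 0, "az": 0},
    {"claw": 1, "tx": 0, "ty": 0, "tz": 3, "ax": 0, "ay": 0, "az": -0.11},
    {"claw": 1, "tx": 0, "ty": 0, "tz": 4, "ax": 0, "ay": 0, "az": -0.11},
    {"claw": 1, "tx": 0, "ty": 0, "tz": 4, "ax": 0, "ay": 0, "az": 0},
    {"claw": 1, "tx": 0, "ty": 0, "tz": 4, "ax": 0, "ay": 0, "az": 0},
    {"claw": 1, "tx": 0, "ty": 0, "tz": 0, "ax": 0, "ay": 0, "az": 0},
    {"claw": 1, "tx": 0, "ty": 0, "tz": 0, "ax": 0, "ay": 0, "az": 0},
  ],
)

```text
time: 2.1
tcp_pos: [0.4246, -0.1277, 0.1062]
eef_rot: [-0.001, 0.975, 0.22, -0.001]
wrist_force: [1.2, -0.5, 0.6]
gripper_width: 0.0002
grasp_force: 0.0
```

Run:
```python
from h import *
from station import manip
o=manip.get_obs();print(o['tcp_pos'],o['eef_rot'],o['time'])
cv2.imwrite("pics/w1.png",manip.snapshot("wrist")[:,:,::-1])
```

```text
[ 0.42457446 -0.12772558  0.10623483] [-5.17754952e-04  9.75481074e-01  2.20081598e-01 -7.04362161e-04] 2.1
```

View pics/w1.png

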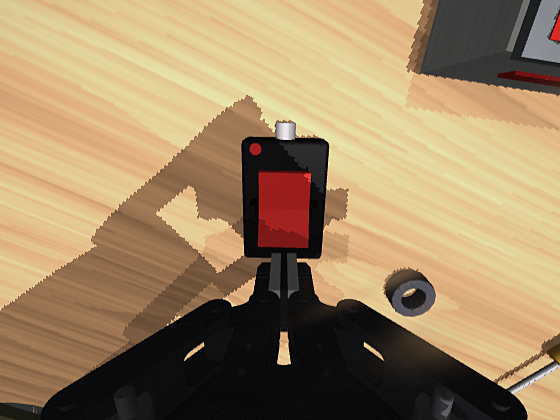

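The wrist view shows the shut fingertips at about (284,270), lined up with the red rocker at (284,210) and square to it, with nothing else close. I'll go down in stages.

Emit:
servo_tool(
  steps=[
    {"claw": 1, "tx": 0.2, "ty": 0, "tz": 1.5, "ax": 0, "ay": 0, "az": 0},
    {"claw": 1, "tx": 0, "ty": 0, "tz": 1.0, "ax": 0, "ay": 0, "az": 0},
    {"claw": 1, "tx": 0, "ty": 0, "tz": 0.3, "ax": 0, "ay": 0, "az": 0},
    {"claw": 1, "tx": 0, "ty": 0, "tz": 0.3, "ax": 0, "ay": 0, "az": 0},
    {"claw": 1, "tx": 0, "ty": 0, "tz": 0.2, "ax": 0, "ay": 0, "az": 0},
    {"claw": 1, "tx": 0, "ty": 0, "tz": 0.2, "ax": 0, "ay": 0, "az": 0},
    {"claw": 1, "tx": 0, "ty": 0, "tz": 0.2, "ax": 0, "ay": 0, "az": 0},
    {"claw": 1, "tx": 0, "ty": 0, "tz": 0, "ax": 0, "ay": 0, "az": 0},
    {"claw": 1, "tx": 0, "ty": 0, "tz": 0, "ax": 0, "ay": 0, "az": 0},
    {"claw": 1, "tx": 0, "ty": 0, "tz": 0, "ax": 0, "ay": 0, "az": 0},
  ],
)

```text
time: 3.15
tcp_pos: [0.427, -0.127, 0.0695]
eef_rot: [0.0, 0.975, 0.22, 0.0]
wrist_force: [-0.5, -1.2, 0.5]
gripper_width: 0.0003
grasp_force: 0.6
```

Emit:
servo_tool(
  steps=[
    {"claw": 1, "tx": 0, "ty": 0, "tz": 0.1, "ax": 0, "ay": 0, "az": 0},
    {"claw": 1, "tx": 0, "ty": 0, "tz": 0.1, "ax": 0, "ay": 0, "az": 0},
    {"claw": 1, "tx": 0, "ty": 0, "tz": 0.1, "ax": 0, "ay": 0, "az": 0},
    {"claw": 1, "tx": 0, "ty": 0, "tz": 0.1, "ax": 0, "ay": 0, "az": 0},
    {"claw": 1, "tx": 0, "ty": 0, "tz": 0.1, "ax": 0, "ay": 0, "az": 0},
    {"claw": 1, "tx": 0, "ty": 0, "tz": 0, "ax": 0, "ay": 0, "az": 0},
    {"claw": 1, "tx": 0, "ty": 0, "tz": 0, "ax": 0, "ay": 0, "az": 0},
    {"claw": 1, "tx": 0, "ty": 0, "tz": 0, "ax": 0, "ay": 0, "az": 0},
    {"claw": 1, "tx": 0, "ty": 0, "tz": 0, "ax": 0, "ay": 0, "az": 0},
    {"claw": 1, "tx": 0, "ty": 0, "tz": 0, "ax": 0, "ay": 0, "az": 0},
  ],
)

```text
time: 4.15
tcp_pos: [0.4267, -0.127, 0.0644]
eef_rot: [-0.0, 0.975, 0.22, -0.0]
wrist_force: [-2.8, -1.1, 4.9]
gripper_width: 0.0002
grasp_force: 2.3
```

Emit:
servo_tool(
  steps=[
    {"claw": 1, "tx": 0, "ty": 0, "tz": 0.1, "ax": 0, "ay": 0, "az": 0},
    {"claw": 1, "tx": 0, "ty": 0, "tz": 0.05, "ax": 0, "ay": 0, "az": 0},
    {"claw": 1, "tx": 0, "ty": 0, "tz": 0, "ax": 0, "ay": 0, "az": 0},
    {"claw": 1, "tx": 0, "ty": 0, "tz": 0, "ax": 0, "ay": 0, "az": 0},
    {"claw": 1, "tx": 0, "ty": 0, "tz": 0, "ax": 0, "ay": 0, "az": 0},
    {"claw": 1, "tx": 0, "ty": 0, "tz": 0, "ax": 0, "ay": 0, "az": 0},
    {"claw": 1, "tx": 0, "ty": 0, "tz": 0, "ax": 0, "ay": 0, "az": 0},
    {"claw": 1, "tx": 0, "ty": 0, "tz": 0, "ax": 0, "ay": 0, "az": 0},
    {"claw": 1, "tx": 0, "ty": 0, "tz": 0, "ax": 0, "ay": 0, "az": 0},
    {"claw": 1, "tx": 0, "ty": 0, "tz": 0, "ax": 0, "ay": 0, "az": 0},
  ],
)

```text
time: 5.15
tcp_pos: [0.4268, -0.1271, 0.0642]
eef_rot: [-0.0, 0.975, 0.22, -0.001]
wrist_force: [-7.8, 0.6, 15.2]
gripper_width: 0.0002
grasp_force: 7.3
```

The force jumped to 15 N with no further travel, so the rocker is on its stop. I'll lift off and check it.

Emit:
servo_tool(
  steps=[
    {"claw": 1, "tx": 0, "ty": 0, "tz": -1, "ax": 0, "ay": 0, "az": 0},
    {"claw": 1, "tx": 0, "ty": 0, "tz": -3, "ax": 0, "ay": 0, "az": 0},
    {"claw": 1, "tx": 0, "ty": 0, "tz": -4, "ax": 0, "ay": 0, "az": 0},
    {"claw": 1, "tx": 0, "ty": 0, "tz": -4, "ax": 0, "ay": 0, "az": 0},
    {"claw": 1, "tx": 0, "ty": 0, "tz": 0, "ax": 0, "ay": 0, "az": 0},
    {"claw": 1, "tx": 0, "ty": 0, "tz": 0, "ax": 0, "ay": 0, "az": 0},
    {"claw": 1, "tx": 0, "ty": 0, "tz": 0, "ax": 0, "ay": 0, "az": 0},
    {"claw": 1, "tx": 0, "ty": 0, "tz": 0, "ax": 0, "ay": 0, "az": 0},
    {"claw": 1, "tx": 0, "ty": 0, "tz": 0, "ax": 0, "ay": 0, "az": 0},
    {"claw": 1, "tx": 0, "ty": 0, "tz": 0, "ax": 0, "ay": 0, "az": 0},
  ],
)

```text
time: 6.15
tcp_pos: [0.4263, -0.1268, 0.1818]
eef_rot: [-0.001, 0.975, 0.22, -0.001]
wrist_force: [-0.3, 0.5, 0.5]
gripper_width: -0.0002
grasp_force: 0.0
```

Run:
```python
from h import *
from station import manip
o=manip.get_obs();print(o['tcp_pos'],o['eef_rot'],o['time'])
a=manip.snapshot("wrist")[60:360,80:480,::-1]
b=manip.snapshot("scene")[120:220,230:400,::-1]; b0=cv2.imread("pics/scene0.png")[120:220,230:400]
z=lambda i:cv2.resize(i,(400,235),interpolation=cv2.INTER_CUBIC)
cv2.imwrite("pics/w2.png",np.vstack([np.hstack([z(b0),z(b)]),np.hstack([a,0*a])]))
```

```text
[ 0.42634772 -0.12679326  0.18182363] [-5.74916980e-04  9.75481343e-01  2.20080313e-01 -6.89430609e-04] 6.15
```

View pics/w2.png

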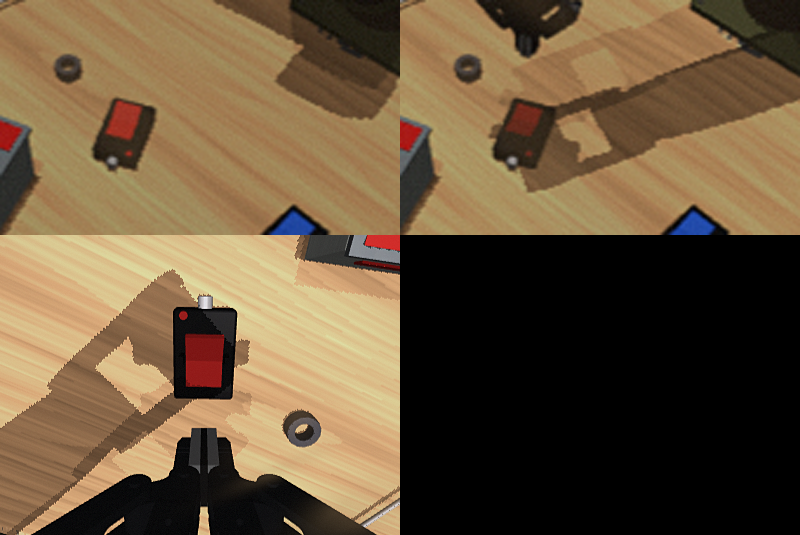

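The wrist view shows the shading of the rocker reversed: the near half at (205,372) is now the bright, flatter one. It has tipped to off and the switch box has not moved. Next is the red stripe.

Emit:
servo_tool(
  steps=[
    {"claw": 1, "tx": 2.3, "ty": 3.5, "tz": 0, "ax": 0, "ay": 0, "az": 0},
    {"claw": 1, "tx": 2.3, "ty": 3.5, "tz": 0, "ax": 0, "ay": 0, "az": 0},
    {"claw": 1, "tx": 2.3, "ty": 3.5, "tz": 0, "ax": 0, "ay": 0, "az": 0},
    {"claw": 1, "tx": 2.3, "ty": 3.5, "tz": 0, "ax": 0, "ay": 0, "az": 0},
    {"claw": 1, "tx": 2.2, "ty": 3.7, "tz": 0, "ax": 0, "ay": 0, "az": 0},
    {"claw": 1, "tx": 0, "ty": 0, "tz": 1.5, "ax": 0, "ay": 0, "az": 0.14},
    {"claw": 1, "tx": 0, "ty": 0, "tz": 2, "ax": 0, "ay": 0, "az": 0},
    {"claw": 1, "tx": 0, "ty": 0, "tz": 0, "ax": 0, "ay": 0, "az": 0},
    {"claw": 1, "tx": 0, "ty": 0, "tz": 0, "ax": 0, "ay": 0, "az": 0},
    {"claw": 1, "tx": 0, "ty": 0, "tz": 0, "ax": 0, "ay": 0, "az": 0},
  ],
)

```text
time: 7.25
tcp_pos: [0.6062, -0.238, 0.1491]
eef_rot: [0.001, 0.988, 0.151, 0.001]
wrist_force: [-1.3, 0.6, 0.8]
gripper_width: -0.0002
grasp_force: 0.0
```

Emit:
servo_tool(
  steps=[
    {"claw": 1, "tx": 0, "ty": 0, "tz": 1.5, "ax": 0, "ay": 0, "az": 0},
    {"claw": 1, "tx": 0, "ty": 0, "tz": 0.7, "ax": 0, "ay": 0, "az": 0},
    {"claw": 1, "tx": 0, "ty": 0, "tz": 0.3, "ax": 0, "ay": 0, "az": 0},
    {"claw": 1, "tx": 0, "ty": 0, "tz": 0.2, "ax": 0, "ay": 0, "az": 0},
    {"claw": 1, "tx": 0, "ty": 0, "tz": 0.2, "ax": 0, "ay": 0, "az": 0},
    {"claw": 1, "tx": 0, "ty": 0, "tz": 0.1, "ax": 0, "ay": 0, "az": 0},
    {"claw": 1, "tx": 0, "ty": 0, "tz": 0.1, "ax": 0, "ay": 0, "az": 0},
    {"claw": 1, "tx": 0, "ty": 0, "tz": 0, "ax": 0, "ay": 0, "az": 0},
    {"claw": 1, "tx": 0, "ty": 0, "tz": 0, "ax": 0, "ay": 0, "az": 0},
    {"claw": 1, "tx": 0, "ty": 0, "tz": 0, "ax": 0, "ay": 0, "az": 0},
  ],
)

```text
time: 8.25
tcp_pos: [0.6058, -0.2379, 0.1168]
eef_rot: [0.0, 0.988, 0.151, 0.0]
wrist_force: [-2.2, 1.4, 3.3]
gripper_width: 0.0
grasp_force: 1.7
```

Emit:
servo_tool(
  steps=[
    {"claw": 1, "tx": 0, "ty": 0, "tz": 0.1, "ax": 0, "ay": 0, "az": 0},
    {"claw": 1, "tx": 0, "ty": 0, "tz": 0.05, "ax": 0, "ay": 0, "az": 0},
    {"claw": 1, "tx": 0, "ty": 0, "tz": 0, "ax": 0, "ay": 0, "az": 0},
    {"claw": 1, "tx": 0, "ty": 0, "tz": 0, "ax": 0, "ay": 0, "az": 0},
    {"claw": 1, "tx": 0, "ty": 0, "tz": 0, "ax": 0, "ay": 0, "az": 0},
    {"claw": 1, "tx": 0, "ty": 0, "tz": 0, "ax": 0, "ay": 0, "az": 0},
    {"claw": 1, "tx": 0, "ty": 0, "tz": 0, "ax": 0, "ay": 0, "az": 0},
    {"claw": 1, "tx": 0, "ty": 0, "tz": 0, "ax": 0, "ay": 0, "az": 0},
    {"claw": 1, "tx": 0, "ty": 0, "tz": 0, "ax": 0, "ay": 0, "az": 0},
    {"claw": 1, "tx": 0, "ty": 0, "tz": 0, "ax": 0, "ay": 0, "az": 0},
  ],
)

```text
time: 9.25
tcp_pos: [0.6058, -0.2379, 0.1166]
eef_rot: [0.0, 0.988, 0.151, 0.0]
wrist_force: [-5.0, 1.5, 8.9]
gripper_width: -0.0001
grasp_force: 4.5
```

The lid is on its inner stop, past the point where the catch lets go. I'll withdraw straight up.

Emit:
servo_tool(
  steps=[
    {"claw": 1, "tx": 0, "ty": 0, "tz": -1, "ax": 0, "ay": 0, "az": 0},
    {"claw": 1, "tx": 0, "ty": 0, "tz": -1.5, "ax": 0, "ay": 0, "az": 0},
    {"claw": 1, "tx": 0, "ty": 0, "tz": -2, "ax": 0, "ay": 0, "az": 0},
    {"claw": 1, "tx": 0, "ty": 0, "tz": -3, "ax": 0, "ay": 0, "az": 0},
    {"claw": 1, "tx": 0, "ty": 0, "tz": -3, "ax": 0, "ay": 0, "az": 0},
    {"claw": 1, "tx": 0, "ty": 0, "tz": -3, "ax": 0, "ay": 0, "az": 0},
    {"claw": 1, "tx": -3, "ty": 0, "tz": 0, "ax": 0, "ay": 0, "az": 0},
    {"claw": 1, "tx": -4, "ty": 0, "tz": 0, "ax": 0, "ay": 0, "az": 0},
    {"claw": 1, "tx": -4, "ty": 0, "tz": 0, "ax": 0, "ay": 0, "az": 0},
    {"claw": 1, "tx": -3, "ty": 0, "tz": 0, "ax": 0, "ay": 0, "az": 0},
  ],
)

```text
time: 10.25
tcp_pos: [0.4707, -0.2804, 0.2513]
eef_rot: [0.001, 0.989, 0.151, 0.001]
wrist_force: [-0.5, 0.6, -0.8]
gripper_width: 0.0
grasp_force: 0.0
```

Emit:
servo_tool(
  steps=[
    {"claw": 1, "tx": 0, "ty": 0, "tz": 0, "ax": 0, "ay": 0, "az": 0},
    {"claw": 1, "tx": 0, "ty": 0, "tz": 0, "ax": 0, "ay": 0, "az": 0},
    {"claw": 1, "tx": 0, "ty": 0, "tz": 0, "ax": 0, "ay": 0, "az": 0},
    {"claw": 1, "tx": 0, "ty": 0, "tz": 0, "ax": 0, "ay": 0, "az": 0},
    {"claw": 1, "tx": 0, "ty": 0, "tz": 0, "ax": 0, "ay": 0, "az": 0},
    {"claw": 1, "tx": 0, "ty": 0, "tz": 0, "ax": 0, "ay": 0, "az": 0},
    {"claw": 1, "tx": 0, "ty": 0, "tz": 0, "ax": 0, "ay": 0, "az": 0},
    {"claw": 1, "tx": 0, "ty": 0, "tz": 0, "ax": 0, "ay": 0, "az": 0},
    {"claw": 1, "tx": 0, "ty": 0, "tz": 0, "ax": 0, "ay": 0, "az": 0},
    {"claw": 1, "tx": 0, "ty": 0, "tz": 0, "ax": 0, "ay": 0, "az": 0},
  ],
)

```text
time: 11.25
tcp_pos: [0.4721, -0.2798, 0.2503]
eef_rot: [0.0, 0.988, 0.151, -0.0]
wrist_force: [-0.4, -0.3, -0.6]
gripper_width: -0.0002
grasp_force: 0.0
```

Run:
```python
from station import manip
import cv2
cv2.imwrite("pics/s3.png",manip.snapshot("scene")[:,:,::-1])
print(manip.get_obs()['wrist_force'])
```

```text
[ 0.36538201  0.04329665 -0.37377197]
```

View pics/s3.png

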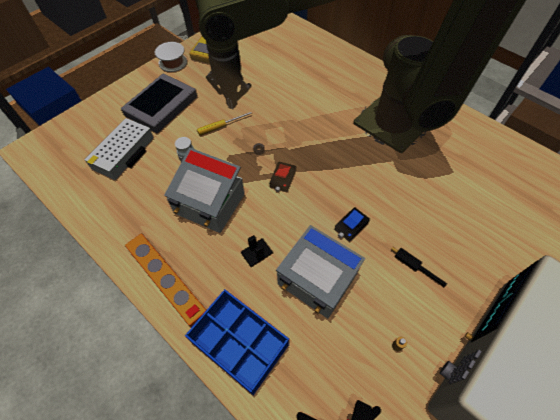

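The red lid stands ajar, with its stripe now at about (211,164) and a gap at the side at (240,185). The red rocker at (283,172) is off, the blue pair and the other items have not moved, and the gripper is clear.

```bash
python3 -c "
from station import manip
print(manip.hand_in())"
```

```text
the job is handed in; nothing more can be done
None
```

I switched the red rocker off first, then pressed the red lid until its catch let go; it sprang ajar by itself, the last picture shows the blue pair and everything else unmoved, and the job is handed in (no verdict was returned).

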